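# Roll a tube into the vee cradle, set it to the stop and clamp it

### The arm

A 6-joint arm with a two-finger parallel gripper is mounted at the origin on a cart in front of the work surface, level with it; the furniture and walls round the work are solid. World frame = base frame: x ahead of the robot, y to its left, z up, the work surface at z = 0. Lengths are in m, angles in rad, forces in N, time in s.
With the tool pointing down it reaches from about 0.25 to 0.725 m from the base axis. Payload 4 kg.
Tool frame: the origin (TCP) lies midway between the tips of the shut fingers; the grasp point (between the pads) lies bot.tcp_to_grasp behind it (bot.tcp_to_grasp is the distance from the TCP to the grasp point, in m); z points along the fingers, y is the line along which they close (so a half turn about z gives the same grasp; the last joint's range is limited). The gripper opens to 85 mm and grips with 20 to 120 N. Pads are 22 mm wide; open, the fingers measure 114 mm over their backs; the gripper's body (76 mm by 85 mm) begins 54 mm behind the grasp point. The pads swing forward as they close: fully open they stand 13 mm farther back than shut.
Start: joints at [1.338, 0.241, 0.005, 1.335, 0, 1.571], TCP at [0.115, 0.487, 0.231] pointing down, gripper open.
Joint ranges: [-2.72, 2.72], [-1.05, 1.87], [-1.09, 1.28], [-1.99, 2.15], [-1.42, 1.44], [-3.14, 3.14]. Speed limits (rad/s): [2.79, 2.79, 3.14, 3.14, 3.14, 3.14].

### API

Orientations are given as a unit quaternion [x, y, z, w].
In Python, from workcell import readout, camera, bot gives the robot as it stands. The module is installed in compiled form; this text tells all that it offers.
- The arm moves only by the tool jog_arm, never from a script. Its argument "motion" is a list of rows, each an object of numbers: "x", "y", "z": the shift along the tool's x, y, z in mm; "spin": the turn about the tool's z in degrees; "fingers": the closure, from -1 (fully open) to 1 (shut). A call has 1 to 8 rows; each row is the pose to reach, as a shift and turn from the pose commanded when the call began, along the tool's axes at that moment; what a row does not reach only later rows make up. A row lasts 1/8 s, in which the tool goes at most 62.5 mm and 10.7 degrees, less where a joint would pass 70% of its speed; a pose out of reach is approached as far as the arm can. A call with a gripper value outside its range is refused whole. The fingers move at their own pace and stop on an object; the grip force is fixed at half the most. Time passes only in rows, so rows that repeat a pose let the fingers close. It gives the time, the measured TCP pose, the force, the opening and the grip force at its end, in the units of the state.
- readout.get_obs(): the state, without advancing time (a new reading comes with each control period).
- camera(name): name is "side" or "top" or "wrist"; returns a dict with "pixels" (420x560x3 uint8, red, green, blue), "K" (3x3 intrinsics, pixels), "rvec" (rotation vector, rad) and "tvec" (3), from world to camera coordinates, as OpenCV has them. Camera axes: x right, y down, z forward; pixel columns grow to the right and rows downward; lengths in m; the calibration is good to about 2 mm. A picture is of the moment at which its call begins. There is no depth.
- bot.job_done(): hands the job in; it is judged then, once.
The state is a dict: "clock": time; "joint_pos": joint angles; "joint_vel": joint speeds; "tau": joint torques, N m; "eef_pos": TCP position; "tool_rot": TCP orientation; "ft_force": force on the tool from outside, world axes, zero at the start; "ft_torque": the same for the moment, N m; "grip_width": finger opening in m; "grasp_force": force on a finger pad.
Only numpy, scipy, OpenCV 4.12 (cv2) and the standard library are available. Lean on these libraries where they do the work, as an engineer would, in place of code of your own. Each camera call takes 0.05 s, during which the arm holds its last target. There are 200 camera calls.

### The job

Without lifting it off the skids, gently roll the brass tube over into the vee, let it settle by itself, and slide it along the vee until its far end is home against the end stop. Only when it lies there free and centred, swing the lever over and press its orange shoe down on the tube so that the lever holds it by itself when let go: about 10 N on the tube, never over 20, for its wall is thin. Leave the bottle, tin, white knob and marker nearby where they are.

Things in the scene. Friction and masses are not known exactly. Their poses are not given: they have to be found in the camera images.
- tube: loose brass tube, polished and smooth, 40 mm outside diameter, 100 mm long, about 250 g. Origin at its middle, on its axis; its y axis runs along the tube (x and z turn as it rolls). It starts lying across the skids, in the hollow at their low end, with its end 5 to 15 mm short of the stop's line
- cradle: fixture fixed to the bench: dark steel base plate (in this frame, mm: x -108 to 85, y -58 to 42, 10 thick) with two steel skids, a steel vee, a green end stop and a green bracket with the lever. Origin on the bench under the middle of the vee; x is the way the tube rolls, y runs along the vee, z up
- cradle_seat (a point): where the tube's middle lies when it rests centred in the vee with its end on the stop: 46 mm above the bench, over the cradle's origin; axes as the cradle's. Vee in the cradle frame (mm): from the crest at x -22, z 40 down at 45 degrees to x 0, z 18 and up again to x 34, z 52; 70 long, y -35 to 35
- cradle_crest (a point): middle of the crest between skids and vee. The skids, 12 mm wide at y -24 and +24 mm, rise 8 degrees to it from a hollow at x -85, z 31 mm (cradle frame), where the tube waits; beyond the hollow their low ends turn up to x -99, z 38. A tube on the crest has its middle 60 mm above the bench; let go before that, it rolls back
- cradle_stop (a point): middle of the end stop's face, against which the tube's far end comes: a green plate, face at y = -50 mm in the cradle frame, x -17 to 17, z 8 to 62
- lever_hinge (a point): pivot of the lever, axis along the cradle's y, at x 55, y 0, z 102 mm in the cradle frame. 55 mm from it the lever carries an orange shoe, 22 mm across, under a screw spindle; sprung, 4 N per mm, travel 8 mm. How far the spindle stands out was left from the last job (up to 7.5 mm either way): the shoe meets the tube at a lever angle between about -0.15 and 0.15 rad
- lever (a joint): angle of the hold-down lever, rad: 0 level over the vee, grows as it opens upward; starts at 1.6 to 1.85, standing up. A friction hinge: it stays where it is left, drags with about 0.8 N m (5 to 6 N at the knob while it moves) either way, and can hold back up to about 14 N at the shoe. Each N at the knob beyond that drag puts 2.7 N on the tube
- lever_knob (a point): middle of the black ball knob, 28 mm across, at the free end of the lever, 150 mm from the pivot; smooth: best hooked from behind and then pushed down with closed fingertips; pinched, it slips a little. The lever is a bar 14 mm wide, which passes under the knob when open
- locker_bottle: red bottle with black nozzle, 36 mm across, 104 mm tall, standing to the left of the cradle; origin under its middle
- grease_tin: flat tin with blue lid, 62 mm across, 34 mm tall, left of the bottle; origin under its middle
- taper_knob_3: white tapered knob, 37 mm across, 46 mm tall, standing left of the tin; origin under its middle
- marker: black felt marker with blue cap, 131 mm long, 16 mm thick, lying; origin under its middle

How it is judged:
On the way:
1. the tube lies free and still in the vee, centred, its far end at the stop, with the shoe off it (x of tube in the frame of cradle_seat between -0.003 and 0.003 m and z of tube in the frame of cradle_seat between -0.003 and 0.003 m and y of tube in the frame of cradle_seat between -0.002 and 0.002 m and angle between the y axis of tube and the y axis of cradle, either way round below 0.035 rad and linear speed of tube below 0.01 m/s and contact force between each of the arm, the fingers, shoe_c0 and tube below 0.1 N), for 0.2 s.
At the end, for the whole second after the job is handed in: the tube lies centred in the vee (within 3 mm across and in height, 2 degrees) with its far end within 2 mm of the end stop, and the released lever's shoe holds it with 5 to 16 N (x of tube in the frame of cradle_seat between -0.003 and 0.003 m and z of tube in the frame of cradle_seat between -0.003 and 0.003 m and y of tube in the frame of cradle_seat between -0.002 and 0.002 m and angle between the y axis of tube and the y axis of cradle, either way round below 0.035 rad and contact force between shoe_c0 and tube between 5 and 16 N and velocity of joint lever between -0.02 and 0.02 rad/s); the robot touches nothing.
It fails at once if the shoe presses the tube with over 20 N (contact force between shoe_c0 and tube above 20 N).
It fails at once if the robot presses the tube with over 25 N (contact force between any of the fingers, the arm and tube above 25 N).
It fails at once if the tube is lifted off the skids or the vee (its middle more than 75 mm above the bench) (z of tube in the frame of cradle above 0.075 m).
It fails at once if a bystander (bottle, tin, knob, marker) is moved over 25 mm (distance of any of locker_bottle, grease_tin, taper_knob_3, marker from where it was at the start of the episode above 0.025 m).
It also fails if it takes over 72 s, if anything falls off the work surface, if the arm or the gripper's body presses on something with over 40 N, if the wrist force passes 120 N, or if a joint passes its speed limit or range.

## Working session

There is one attempt and no reset: what is moved stays moved. The work goes in short steps, Python scripts to look and compute and a tool call to move; the robot and the scene stay as the last step left them, time stands still between calls to the robot, and variables do not carry over. Pictures are saved under pics/ and viewed, at most 10 in all, crops included, and the job is handed in when it is done.

Besides the shell and the picture viewer there is one more tool, called after "Emit:" by a JSON object that holds its "api" and its "payload", one argument or row to a line. jog_arm: Moves the arm, as the interface text tells. Its arguments: {"type":"object","properties":{"motion":{"type":"array"}},"required":["motion"]}

```bash
mkdir -p pics; ls; cat > h.py <<'E'
import numpy as np, cv2
from workcell import readout, camera, bot
from scipy.spatial.transform import Rotation as R
def snap(n,f):
    c=camera(n); cv2.imwrite('pics/'+f,c['pixels'][:,:,::-1]); np.savez('pics/'+f+'.npz',**{k:c[k] for k in('K','rvec','tvec')}); return c
E
python3 - <<'E'
from h import *
print(readout.get_obs(), bot.tcp_to_grasp)
a=snap('top','t0.png');b=snap('side','s0.png')
for c in(a,b):
    Rm=cv2.Rodrigues(c['rvec'])[0]; print(c['K'].tolist(), (-Rm.T@c['tvec'].ravel()).round(3), Rm.round(2).tolist())
E
```

```text
pics
{'clock': 0.0, 'joint_pos': array([1.33799245e+00, 2.41443730e-01, 3.73431828e-03, 1.33518278e+00,
       5.39781205e-06, 1.57076902e+00]), 'joint_vel': array([-4.88393540e-06, -4.69939153e-04, -7.07643849e-04, -5.61361024e-04,
       -4.22333180e-04, -2.79716008e-04]), 'tau': array([-7.90038903e-04, -3.72317398e+01,  2.52408278e+01,  1.69460918e-02,
       -5.22880896e-05,  2.11317300e-06]), 'eef_pos': array([0.1152085 , 0.48590795, 0.23040144]), 'tool_rot': array([ 1.16125633e-01,  9.93233980e-01, -1.04052745e-03, -1.24401123e-04]), 'ft_force': array([-0.25979516,  1.01844183, -0.74305268]), 'ft_torque': array([0.0251249 , 0.02255387, 0.00289948]), 'grasp_force': 0.0, 'grip_width': 0.08524489493858615} 0.0187
[[500.752831288534, 0.0, 277.13073519470737], [0.0, 500.752831288534, 207.05021358923392], [0.0, 0.0, 1.0]] [0.291 0.102 0.94 ] [[-0.15, -0.99, 0.0], [-0.97, 0.14, -0.2], [0.2, -0.03, -0.98]]
[[402.88001438633984, 0.0, 282.7355281963817], [0.0, 402.88001438633984, 206.77577006226934], [0.0, 0.0, 1.0]] [ 0.181 -0.621  0.432] [[0.93, -0.36, -0.01], [-0.15, -0.37, -0.92], [0.33, 0.86, -0.4]]
```

View pics/t0.png

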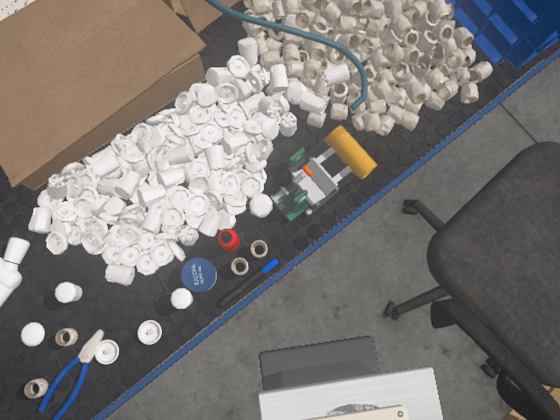

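View pics/s0.png

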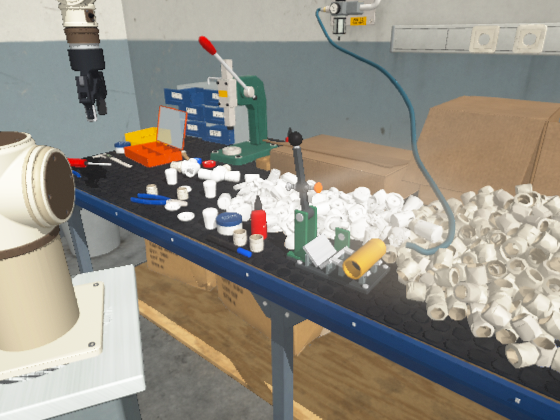

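The top view shows the tube near (352,152), the vee near (313,185) and the bracket near (292,203). The side view shows the lever standing up, with its knob near (296,138). I'll enlarge both.

```bash
python3 - <<'E'
import cv2,numpy as np
t=cv2.imread('pics/t0.png')[115:230,250:390]; s=cv2.imread('pics/s0.png')[120:300,270:400]
a=cv2.resize(t,None,fx=5,fy=5,interpolation=cv2.INTER_CUBIC); b=cv2.resize(s,None,fx=3.3,fy=3.3,interpolation=cv2.INTER_CUBIC)
cv2.imwrite('pics/tc.png',a);cv2.imwrite('pics/sc.png',b);print(a.shape,b.shape)
E
```

```text
(575, 700, 3) (594, 429, 3)
```

View pics/tc.png

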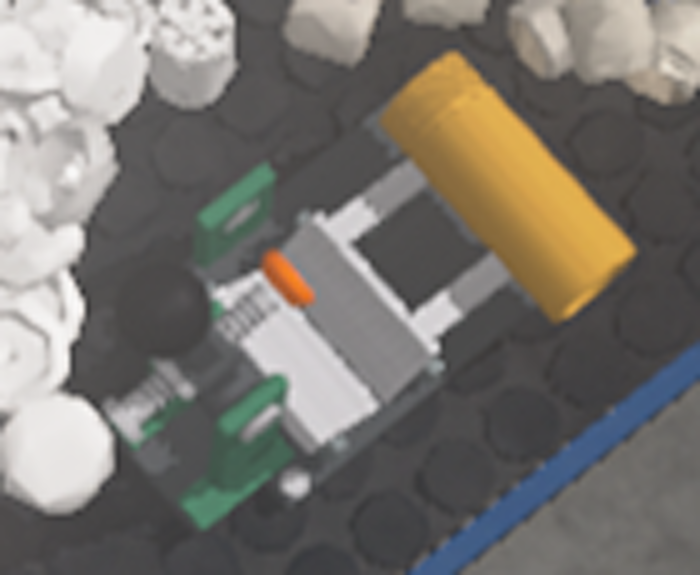

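View pics/sc.png

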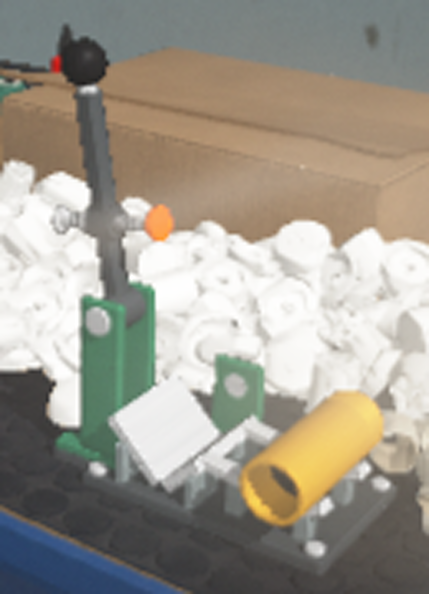

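The crops show the vee corners, the end stop, both tube ends and the knob clearly. I'll fit the cradle pose from those corners in both views, then the tube and lever.

```bash
cat > fit.py <<'E'
from h import *
from scipy.optimize import least_squares as ls
T=np.load('pics/t0.png.npz');S=np.load('pics/s0.png.npz')
pj=lambda c,P: cv2.projectPoints(np.atleast_2d(P).astype(float),c['rvec'],c['tvec'],c['K'],None)[0][:,0]
tp=lambda a: np.array(a,float)/5+[250,115]
sp=lambda a: np.array(a,float)/3.3+[270,120]
def W(q,P): 
    c,s=np.cos(q[2]),np.sin(q[2]); return np.atleast_2d(P)@np.array([[c,s,0],[-s,c,0],[0,0,1]])+[q[0],q[1],0]
Pt=np.array([[-22,-35,40],[-22,35,40],[0,35,18],[34,35,52]])/1e3; ut=tp([[310,215],[437,352],[380,405],[315,450]])
Ps=np.array([[34,35,52],[0,35,18],[0,-35,18],[34,-35,52],[17,-50,62],[-17,-50,62]])/1e3; us=sp([[110,415],[165,485],[220,440],[175,375],[215,353],[265,358]])
f=lambda q: np.r_[pj(T,W(q,Pt))-ut,pj(S,W(q,Ps))-us].ravel()
r=ls(f,[0.4,0.0,2.2],loss='soft_l1');q=r.x
if __name__=='__main__':
    print(q,f(q).reshape(-1,2).round(1).tolist())
    # tube ends: silhouette corner midpoints, at x=-85ish z~.051
    g=lambda v:(pj(T,W(q,[[v[0],v[1]-.05,.051],[v[0],v[1]+.05,.051]]))-tp([[418,92],[592,290]])).ravel()
    print('tube',ls(g,[-.085,0]).x,g(ls(g,[-.085,0]).x))
    k=lambda v: np.r_[pj(T,W(q,v))-tp([163,310]),pj(S,W(q,v))-sp([83,62])].ravel()
    v=ls(k,[.05,0,.25]).x; print('knob cradle',v,k(v),'ang',np.arctan2(v[2]-.102,.055-v[0]),np.hypot(v[2]-.102,.055-v[0]))
    for n,p in dict(seat=[0,0,.046],crest=[-.022,0,.04],tube=[-.085,0,.051],knob=v,hinge=[.055,0,.102],stop=[0,-.05,.04]).items(): print(n,W(q,p).round(4))
    o=readout.get_obs();print(R.from_quat(o['tool_rot']).as_matrix().round(3).tolist())
    print('rad',np.hypot(*q[:2]))
    # bystander rough (top)
    for n,(u,h) in dict(bottle=((229,240),.08),tin=((199,274),.034),wk=((181,298),.04),wkn=((261,205),.04)).items():
        d=ls(lambda p:(pj(T,[p[0],p[1],h])-u).ravel(),[.3,.1]).x; print(n,d.round(3))
E
python3 fit.py
```

```text
[ 0.51459834 -0.00366042  2.1304782 ] [[-0.2, 0.4], [-0.7, 0.6], [0.6, 0.2], [1.5, -1.1], [1.5, -0.2], [-0.8, -0.9], [0.7, -1.9], [0.7, -1.4], [-0.4, 0.5], [-0.9, 3.4]]
tube [-0.08121928  0.00627069] [-0.71537369  0.14490264  0.70379414 -0.15082697]
knob cradle [ 0.08207184 -0.00160285  0.24880531] [-0.10702604  0.57649829  0.74657452 -0.19754027] ang 1.7531541132630202 0.14928054922156903
seat [[ 0.5146 -0.0037  0.046 ]]
crest [[ 0.5263 -0.0223  0.04  ]]
tube [[ 0.5597 -0.0757  0.051 ]]
knob [[0.4724 0.0667 0.2488]]
hinge [[0.4854 0.0429 0.102 ]]
stop [[0.557  0.0229 0.04  ]]
[[-0.973, 0.231, -0.0], [0.231, 0.973, -0.002], [0.0, -0.002, -1.0]]
rad 0.5146113587938783
bottle [0.42  0.166]
tin [0.374 0.231]
wk [0.336 0.266]
wkn [0.482 0.103]
```

```bash
cat > g.py <<'E'
import sys
from fit import *
# python3 g.py "cx cy cz" ... (mm, cradle) -> tool shifts; prints state
o=readout.get_obs(); M=R.from_quat(o['tool_rot']).as_matrix(); p=o['eef_pos']
ex=W(q,[1,0,0])[0]-W(q,[0,0,0])[0]; ey=W(q,[0,1,0])[0]-W(q,[0,0,0])[0]
C=np.array([ex,ey,[0,0,1]]); d=p-[q[0],q[1],0]
print('t',round(o['clock'],2),'tcp cradle',(C@d*1e3).round(1),'F cradle',(C@o['ft_force']).round(2),'w',round(o['grip_width'],4),'gf',o['grasp_force'])
sp_=np.degrees(np.arctan2(M[1,1],M[0,1])-np.arctan2(-ey[1],-ey[0]));print('spin needed',round((sp_+90)%180-90,2))
for a in sys.argv[1:]:
    t=W(q,np.array(a.split(),float)/1e3)[0]; print(a,'->',(M.T@(t-p)*1e3).round(1))
E
python3 g.py "-135 6 360" "-135 6 150"
```

```text
t 0.1 tcp cradle [627.   78.5 230.5] F cradle [-0.19 -0.3  -0.  ] w 0.0854 gf 0.0
spin needed 44.59
-135 6 360 -> [-593.5 -483.6 -128.6]
-135 6 150 -> [-593.5 -483.2   81.4]
```

Emit:
{"api": "jog_arm", "payload": {
  "motion": [
    {"x":0,"y":0,"z":-60,"spin":10,"fingers":-0.2},
    {"x":-30,"y":-24,"z":-115,"spin":20,"fingers":-0.2},
    {"x":-75,"y":-61,"z":-128,"spin":30,"fingers":-0.2},
    {"x":-120,"y":-98,"z":-128,"spin":40,"fingers":-0.2},
    {"x":-166,"y":-136,"z":-128,"spin":44.6,"fingers":-0.2},
    {"x":-213,"y":-174,"z":-128,"spin":44.6,"fingers":-0.2},
    {"x":-260,"y":-212,"z":-128,"spin":44.6,"fingers":-0.2},
    {"x":-307,"y":-250,"z":-128,"spin":44.6,"fingers":-0.2}
  ]
}}

```text
clock: 1.1
eef_pos: [0.3571, 0.1707, 0.3591]
tool_rot: [0.484, 0.875, 0.0, -0.0]
ft_force: [1.3, 1.7, 0.5]
grip_width: 0.0513
grasp_force: 0.0
```

```bash
python3 g.py "-135 6 330" "-135 6 150"
```

```text
t 1.1 tcp cradle [231.4  40.9 359.1] F cradle [ 0.77 -2.01  0.53] w 0.0513 gf 0.0
spin needed 0.0
-135 6 330 -> [-366.4   34.9   29.1]
-135 6 150 -> [-366.4   34.9  209.1]
```

Emit:
{"api": "jog_arm", "payload": {
  "motion": [
    {"x":-50,"y":5,"z":0,"fingers":-0.2},
    {"x":-110,"y":10,"z":0,"fingers":-0.2},
    {"x":-170,"y":16,"z":0,"fingers":-0.2},
    {"x":-230,"y":22,"z":20,"fingers":-0.2},
    {"x":-290,"y":28,"z":40,"fingers":-0.2},
    {"x":-340,"y":33,"z":80,"fingers":-0.2},
    {"x":-365,"y":35,"z":130,"fingers":-0.2},
    {"x":-367,"y":35,"z":190,"fingers":-0.2}
  ]
}}

```text
validation failed for argument at $.mo...
```

```bash
python3 g.py "-130 6 50"; python3 -c "
from h import *
snap('wrist','w1.png')"
```

```text
t 1.1 tcp cradle [231.4  40.9 359.1] F cradle [ 0.77 -2.01  0.53] w 0.0513 gf 0.0
spin needed 0.0
-130 6 50 -> [-361.4   34.9  309.1]
```

View pics/w1.png

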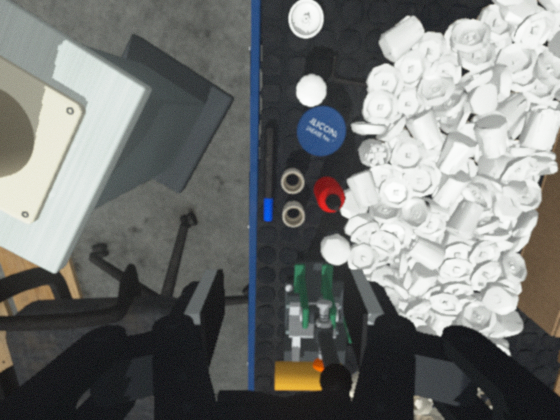

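The move was refused, probably because the rows had no spin value, so the arm hasn't moved. The wrist view still shows the old place, with the tube at (310,376) and the bracket at (318,285). I'll send it again with spin.

Emit:
{"api": "jog_arm", "payload": {
  "motion": [
    {"x":-50,"y":5,"z":0,"spin":0,"fingers":-0.2},
    {"x":-110,"y":10,"z":0,"spin":0,"fingers":-0.2},
    {"x":-170,"y":16,"z":0,"spin":0,"fingers":-0.2},
    {"x":-230,"y":22,"z":20,"spin":0,"fingers":-0.2},
    {"x":-290,"y":28,"z":40,"spin":0,"fingers":-0.2},
    {"x":-340,"y":33,"z":80,"spin":0,"fingers":-0.2},
    {"x":-367,"y":35,"z":130,"spin":0,"fingers":-0.2},
    {"x":-367,"y":35,"z":190,"spin":0,"fingers":-0.2}
  ]
}}

```text
clock: 2.15
eef_pos: [0.5822, -0.122, 0.1672]
tool_rot: [0.486, 0.874, 0.0, 0.001]
ft_force: [-0.6, 0.3, -0.2]
grip_width: 0.0512
grasp_force: 0.0
```

```bash
python3 g.py "-130 6 50"; python3 -c "
from h import *
snap('wrist','w2.png')"
```

```text
t 2.15 tcp cradle [-136.2    5.5  167.2] F cradle [ 0.63  0.35 -0.23] w 0.0512 gf 0.0
spin needed -0.18
-130 6 50 -> [  6.3  -0.6 117.2]
```

View pics/w2.png

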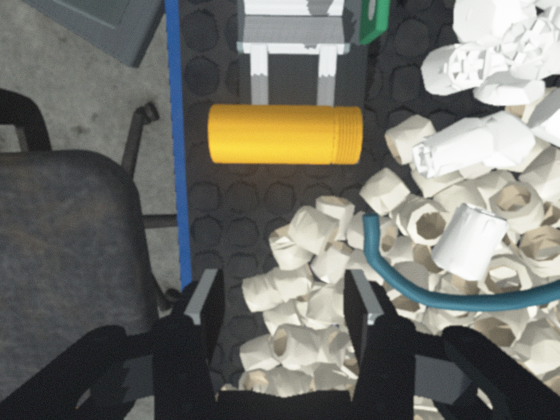

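The tube spans columns 209–362 and rows 104–165, and the fingers are centred on it. Loose fittings lie near (320,215), so I'll check their clearance.

```bash
python3 - <<'E'
from fit import *
w=np.load('pics/w2.png.npz')
for n,u,h in[('tubeA',(362,134),.051),('tubeB',(209,134),.051),('back',(285,165),.053),('fitR',(340,197),.035),('fitR2',(385,170),.035),('fitL',(310,203),.04),('crestL',(238,43),.04),('crestR',(345,43),.04),('skidlow?',(318,104),.033)]:
    r=ls(lambda v:(pj(w,W(q,[v[0],v[1],h]))-u).ravel(),[-.1,0]).x; print(n,(r*1e3).round(1))
E
```

```text
tubeA [-79.5 -48.8]
tubeB [-79.2  58.6]
back [-100.8    5.3]
fitR [-128.9  -37.8]
fitR2 [-107.7  -71.5]
fitL [-132.3  -14. ]
crestL [-19.4  37.2]
crestR [-19.6 -35.9]
skidlow? [-59.2 -19. ]
```

Emit:
{"api": "jog_arm", "payload": {
  "motion": [
    {"x":10,"y":0,"z":30,"spin":0,"fingers":-0.2},
    {"x":16,"y":0,"z":70,"spin":0,"fingers":-0.2},
    {"x":17,"y":0,"z":100,"spin":0,"fingers":-0.2},
    {"x":17,"y":0,"z":118,"spin":0,"fingers":-0.2},
    {"x":17,"y":0,"z":125,"spin":0,"fingers":-0.2},
    {"x":19,"y":0,"z":125,"spin":0,"fingers":-0.2}
  ]
}}

```text
clock: 2.95
eef_pos: [0.571, -0.1037, 0.0448]
tool_rot: [0.484, 0.875, 0.0, 0.0]
ft_force: [-0.2, 1.1, 0.6]
grip_width: 0.051
grasp_force: 0.0
```

```bash
python3 g.py "-55 5.5 44"
```

```text
t 2.95 tcp cradle [-114.7    5.3   44.8] F cradle [ 1.01 -0.43  0.57] w 0.051 gf 0.0
spin needed 0.0
-55 5.5 44 -> [59.7 -0.2  0.8]
```

Emit:
{"api": "jog_arm", "payload": {
  "motion": [
    {"x":3,"y":0,"z":0,"spin":0,"fingers":-0.2},
    {"x":8,"y":0,"z":0,"spin":0,"fingers":-0.2},
    {"x":13,"y":0,"z":0,"spin":0,"fingers":-0.2},
    {"x":18,"y":0,"z":-1,"spin":0,"fingers":-0.2},
    {"x":23,"y":0,"z":-2,"spin":0,"fingers":-0.2},
    {"x":28,"y":0,"z":-3,"spin":0,"fingers":-0.2},
    {"x":33,"y":0,"z":-3,"spin":0,"fingers":-0.2},
    {"x":37,"y":0,"z":-4,"spin":0,"fingers":-0.2}
  ]
}}

```text
clock: 3.95
eef_pos: [0.5508, -0.0722, 0.0482]
tool_rot: [0.484, 0.875, -0.0, -0.0]
ft_force: [0.3, -1.1, 1.4]
grip_width: 0.0513
grasp_force: 0.7
```

```bash
python3 g.py; python3 -c "
from h import *
snap('top','t3.png');a=cv2.imread('pics/t3.png')[100:240,240:410];cv2.imwrite('pics/t3c.png',cv2.resize(a,None,fx=4,fy=4,interpolation=cv2.INTER_CUBIC))"
```

```text
t 3.95 tcp cradle [-77.3   5.7  48.2] F cradle [-1.09  0.28  1.37] w 0.0513 gf 0.7113380916416645
spin needed 0.0
```

View pics/t3c.png

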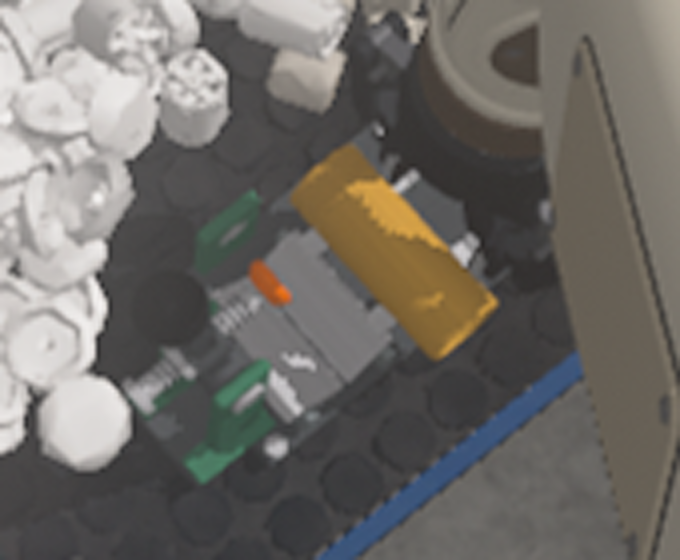

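The tube has rolled straight about halfway up the skids, its middle at (395,250) in the crop. I'll push on more slowly to just over the crest.

Emit:
{"api": "jog_arm", "payload": {
  "motion": [
    {"x":4,"y":0,"z":-1,"spin":0,"fingers":-0.2},
    {"x":8,"y":0,"z":-1,"spin":0,"fingers":-0.2},
    {"x":12,"y":0,"z":-2,"spin":0,"fingers":-0.2},
    {"x":15,"y":0,"z":-2,"spin":0,"fingers":-0.2},
    {"x":18,"y":0,"z":-3,"spin":0,"fingers":-0.2},
    {"x":20,"y":0,"z":-3,"spin":0,"fingers":-0.2},
    {"x":22,"y":0,"z":-3,"spin":0,"fingers":-0.2},
    {"x":24,"y":0,"z":-3,"spin":0,"fingers":-0.2}
  ]
}}

```text
clock: 5.0
eef_pos: [0.5383, -0.0521, 0.0513]
tool_rot: [0.484, 0.875, 0.0, -0.0]
ft_force: [2.0, -1.7, -0.0]
grip_width: 0.051
grasp_force: 0.6
```

Emit:
{"api": "jog_arm", "payload": {
  "motion": [
    {"x":1,"y":0,"z":0,"spin":0,"fingers":-0.2},
    {"x":2,"y":0,"z":0,"spin":0,"fingers":-0.2},
    {"x":3,"y":0,"z":0,"spin":0,"fingers":-0.2},
    {"x":4,"y":0,"z":0,"spin":0,"fingers":-0.2}
  ]
}}

```text
clock: 5.5
eef_pos: [0.536, -0.0487, 0.0511]
tool_rot: [0.484, 0.875, -0.0, -0.0]
ft_force: [-0.3, -0.2, -0.4]
grip_width: 0.0513
grasp_force: 0.0
```

Emit:
{"api": "jog_arm", "payload": {
  "motion": [
    {"x":1,"y":0,"z":0,"spin":0,"fingers":-0.2},
    {"x":2,"y":0,"z":0,"spin":0,"fingers":-0.2},
    {"x":3,"y":0,"z":0,"spin":0,"fingers":-0.2},
    {"x":4,"y":0,"z":0,"spin":0,"fingers":-0.2}
  ]
}}

```text
clock: 6.0
eef_pos: [0.5341, -0.0454, 0.0513]
tool_rot: [0.484, 0.875, 0.0, 0.0]
ft_force: [0.1, 0.2, 0.6]
grip_width: 0.0513
grasp_force: 0.0
```

```bash
python3 g.py; python3 -c "
from h import *
snap('side','s4.png');a=cv2.imread('pics/s4.png')[180:300,270:430];cv2.imwrite('pics/s4c.png',cv2.resize(a,None,fx=4,fy=4,interpolation=cv2.INTER_CUBIC))"
```

```text
t 6.0 tcp cradle [-45.7   5.6  51.3] F cradle [ 0.12 -0.22  0.63] w 0.0513 gf 0.0
spin needed -0.01
```

View pics/s4c.png

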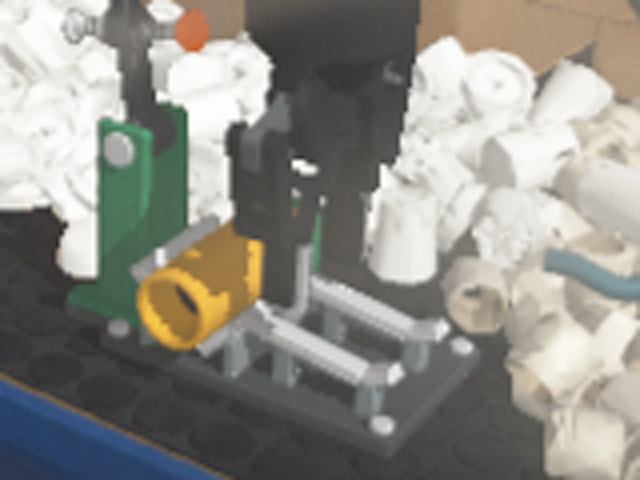

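The side view shows the tube settled in the vee, its near end ring at (172,305) in the crop. I'll lift, shut the fingers and go round to the near end.

Emit:
{"api": "jog_arm", "payload": {
  "motion": [
    {"x":-6,"y":0,"z":-20,"spin":0,"fingers":-0.2},
    {"x":-6,"y":-20,"z":-60,"spin":0,"fingers":1},
    {"x":-6,"y":-60,"z":-65,"spin":0,"fingers":1},
    {"x":10,"y":-95,"z":-65,"spin":0,"fingers":1},
    {"x":42,"y":-95,"z":-50,"spin":0,"fingers":1},
    {"x":42,"y":-95,"z":-10,"spin":0,"fingers":1},
    {"x":42,"y":-95,"z":14,"spin":0,"fingers":1},
    {"x":42,"y":-95,"z":14,"spin":0,"fingers":1}
  ]
}}

```text
clock: 7.05
eef_pos: [0.4295, -0.0599, 0.036]
tool_rot: [0.484, 0.875, -0.001, -0.002]
ft_force: [-0.2, 0.7, 0.5]
grip_width: -0.0
grasp_force: 0.0
```

```bash
python3 g.py; python3 -c "
from h import *
snap('top','t5.png');a=cv2.imread('pics/t5.png')[110:260,250:410];cv2.imwrite('pics/t5c.png',cv2.resize(a,None,fx=4,fy=4,interpolation=cv2.INTER_CUBIC))"
```

```text
t 7.05 tcp cradle [ -2.5 102.   36. ] F cradle [ 0.73 -0.22  0.54] w -0.0 gf 0.0
spin needed -0.0
```

View pics/t5c.png

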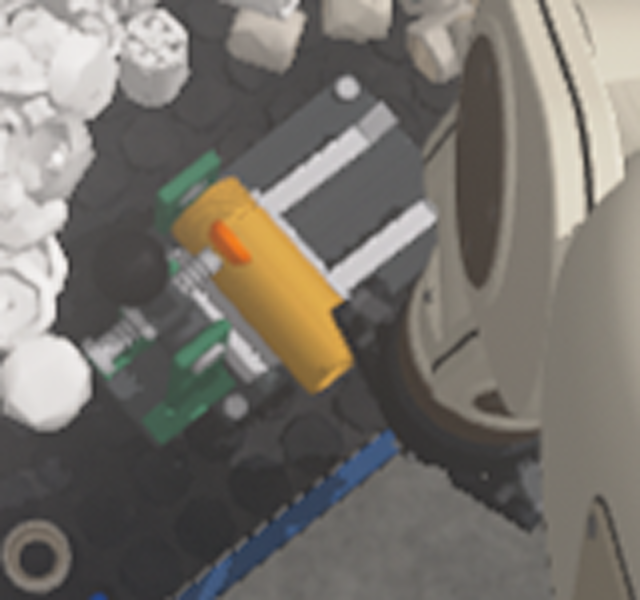

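The tube lies along the vee with a small gap to the stop near (195,195). I'll approach its end.

Emit:
{"api": "jog_arm", "payload": {
  "motion": [
    {"x":0,"y":12,"z":0,"spin":0,"fingers":1},
    {"x":0,"y":22,"z":0,"spin":0,"fingers":1},
    {"x":0,"y":25,"z":0,"spin":0,"fingers":1},
    {"x":0,"y":28,"z":0,"spin":0,"fingers":1},
    {"x":0,"y":31,"z":0,"spin":0,"fingers":1}
  ]
}}

```text
clock: 7.72
eef_pos: [0.4576, -0.0437, 0.0373]
tool_rot: [0.484, 0.875, -0.0, -0.0]
ft_force: [-0.4, -0.2, -0.5]
grip_width: 0.0003
grasp_force: 0.0
```

Emit:
{"api": "jog_arm", "payload": {
  "motion": [
    {"x":0,"y":1.5,"z":0,"spin":0,"fingers":1},
    {"x":0,"y":3,"z":0,"spin":0,"fingers":1}
  ]
}}

```text
clock: 7.98
eef_pos: [0.4593, -0.0427, 0.0372]
tool_rot: [0.485, 0.875, -0.001, -0.0]
ft_force: [-2.2, -1.9, 1.1]
grip_width: -0.0002
grasp_force: 1.5
```

Emit:
{"api": "jog_arm", "payload": {
  "motion": [
    {"x":0,"y":1,"z":0,"spin":0,"fingers":1},
    {"x":0,"y":2,"z":0,"spin":0,"fingers":1}
  ]
}}

```text
clock: 8.22
eef_pos: [0.4617, -0.0412, 0.0372]
tool_rot: [0.484, 0.875, -0.0, -0.0]
ft_force: [-1.9, -1.3, 1.4]
grip_width: -0.0001
grasp_force: 1.1
```

```bash
python3 g.py
```

```text
t 8.22 tcp cradle [-3.8 64.7 37.2] F cradle [-0.05  2.28  1.38] w -0.0001 gf 1.1214512586593628
spin needed -0.02
```

Emit:
{"api": "jog_arm", "payload": {
  "motion": [
    {"x":0,"y":0.8,"z":0,"spin":0,"fingers":1},
    {"x":0,"y":1.6,"z":0,"spin":0,"fingers":1}
  ]
}}

```text
clock: 8.48
eef_pos: [0.4632, -0.0403, 0.0372]
tool_rot: [0.484, 0.875, 0.0, -0.0]
ft_force: [-1.7, -1.2, 1.6]
grip_width: 0.0001
grasp_force: 1.0
```

Emit:
{"api": "jog_arm", "payload": {
  "motion": [
    {"x":0,"y":0.8,"z":0,"spin":0,"fingers":1},
    {"x":0,"y":1.6,"z":0,"spin":0,"fingers":1}
  ]
}}

```text
clock: 8.72
eef_pos: [0.4642, -0.0396, 0.0372]
tool_rot: [0.484, 0.875, -0.0, -0.0]
ft_force: [-3.8, -3.2, 1.2]
grip_width: 0.0002
grasp_force: 2.3
```

Emit:
{"api": "jog_arm", "payload": {
  "motion": [
    {"x":0,"y":0.8,"z":0,"spin":0,"fingers":1},
    {"x":0,"y":1.6,"z":0,"spin":0,"fingers":1}
  ]
}}

```text
clock: 8.98
eef_pos: [0.4642, -0.0396, 0.0372]
tool_rot: [0.485, 0.875, -0.002, -0.001]
ft_force: [-6.7, -5.4, 5.8]
grip_width: 0.0001
grasp_force: 4.5
```

The TCP has stopped while the force rises to about 8 N, so the tube is home. I'll back off and go up and over behind the knob.

Emit:
{"api": "jog_arm", "payload": {
  "motion": [
    {"x":0,"y":-8,"z":0,"spin":0,"fingers":1},
    {"x":0,"y":-35,"z":-2,"spin":0,"fingers":1},
    {"x":0,"y":-50,"z":-50,"spin":0,"fingers":1},
    {"x":10,"y":-50,"z":-110,"spin":0,"fingers":1},
    {"x":50,"y":-50,"z":-165,"spin":0,"fingers":1},
    {"x":95,"y":-50,"z":-215,"spin":0,"fingers":1},
    {"x":122,"y":-30,"z":-255,"spin":0,"fingers":1},
    {"x":124,"y":-10,"z":-255,"spin":0,"fingers":1}
  ]
}}

```text
clock: 9.98
eef_pos: [0.3937, 0.0636, 0.2969]
tool_rot: [0.483, 0.876, 0.004, 0.004]
ft_force: [0.3, -0.9, -1.0]
grip_width: 0.0
grasp_force: 0.0
```

```bash
python3 g.py "118 0 290" "118 0 244"; python3 -c "
from h import *
snap('top','t6.png');snap('side','s6.png');a=cv2.imread('pics/t6.png')[110:250,250:410];b=cv2.imread('pics/s6.png')[100:275,250:360]
a=cv2.resize(a,(480,420),interpolation=2);b=cv2.resize(b,(264,420),interpolation=2);cv2.imwrite('pics/c6.png',np.hstack([a,b]))"
```

```text
t 9.97 tcp cradle [121.2  66.7 296.9] F cradle [-0.95  0.22 -0.96] w 0.0 gf 0.0
spin needed 0.18
118 0 290 -> [-3.4 66.7  7.7]
118 0 244 -> [-3.3 66.2 53.6]
```

View pics/c6.png

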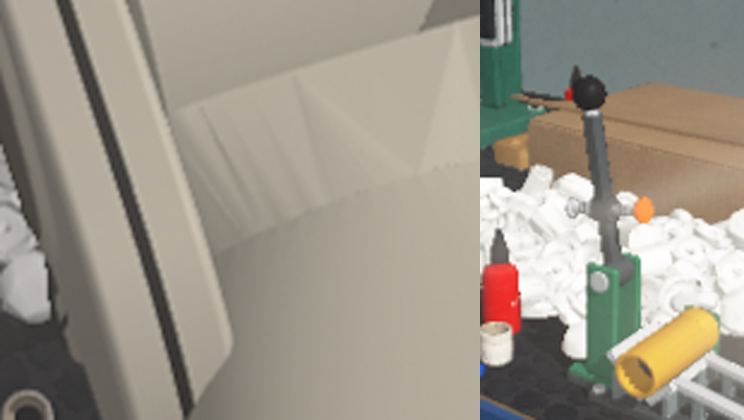

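My tenth picture shows the tube still home in the vee and the lever standing up, its knob at (590,92). From here I'll work by numbers.

Emit:
{"api": "jog_arm", "payload": {
  "motion": [
    {"x":-2,"y":30,"z":0,"spin":0,"fingers":1},
    {"x":-3,"y":66,"z":0,"spin":0,"fingers":1},
    {"x":-3,"y":66,"z":25,"spin":0,"fingers":1},
    {"x":-3,"y":66,"z":52,"spin":0,"fingers":1},
    {"x":-3,"y":66,"z":52,"spin":0,"fingers":1}
  ]
}}

```text
clock: 10.7
eef_pos: [0.4469, 0.0926, 0.2368]
tool_rot: [0.485, 0.875, -0.003, -0.003]
ft_force: [0.1, 0.4, 0.0]
grip_width: 0.0003
grasp_force: 0.0
```

```bash
python3 g.py "105 0 246"
```

```text
t 10.7 tcp cradle [117.5   6.2 236.8] F cradle [ 0.28 -0.32  0.01] w 0.0003 gf 0.0
spin needed -0.07
105 0 246 -> [-12.4   6.2  -9.2]
```

Emit:
{"api": "jog_arm", "payload": {
  "motion": [
    {"x":0,"y":6,"z":-6,"spin":0,"fingers":1},
    {"x":-10,"y":6,"z":-7,"spin":0,"fingers":1},
    {"x":-18,"y":6,"z":-8,"spin":0,"fingers":1},
    {"x":-33,"y":6,"z":-9,"spin":0,"fingers":1},
    {"x":-48,"y":6,"z":-9,"spin":0,"fingers":1},
    {"x":-63,"y":6,"z":-8,"spin":0,"fingers":1},
    {"x":-77,"y":6,"z":-6,"spin":0,"fingers":1},
    {"x":-92,"y":6,"z":-3,"spin":0,"fingers":1}
  ]
}}

```text
clock: 11.7
eef_pos: [0.5039, 0.0189, 0.2453]
tool_rot: [0.484, 0.875, 0.002, 0.001]
ft_force: [-2.0, 2.9, 2.6]
grip_width: 0.0
grasp_force: 2.7
```

```bash
cat > shoe.py <<'E'
from fit import *
# orange shoe & lever angle from side view
c=camera('side'); h=cv2.cvtColor(c['pixels'],cv2.COLOR_RGB2HSV); m=((h[...,0]>=5)&(h[...,0]<=14)&(h[...,1]>190)&(h[...,2]>120)).astype(np.uint8)
m[:120]=0;m[:,:280]=0;m[300:]=0
n,l,s,ce=cv2.connectedComponentsWithStats(m); print([(s[i].tolist(),ce[i].round(1).tolist()) for i in range(1,n) if s[i,4]>8])
for th in np.arange(-.2,1.9,.2):
    r=[.055-.055*np.cos(th)-.036*np.sin(th),0,.102+.055*np.sin(th)-.036*np.cos(th)]; print(round(th,1),pj(c,W(q,r)).round(1)[0],end=' ')
E
python3 g.py; python3 shoe.py
```

```text
t 11.7 tcp cradle [ 24.8  -2.9 245.3] F cradle [3.54 0.19 2.57] w 0.0 gf 2.655021194368601
spin needed 0.02
[([327, 198, 7, 9, 33], [329.7, 202.5])]
-0.2 [325.7 240.6] 0.0 [329.5 237.1] 0.2 [332.4 232.6] 0.4 [334.4 227.2] 0.6 [335.1 221.2] 0.8 [334.7 214.7] 1.0 [333.1 208.1] 1.2 [330.3 201.8] 1.4 [326.5 195.9] 1.6 [321.9 190.7] 1.8 [316.6 186.6]
```

Emit:
{"api": "jog_arm", "payload": {
  "motion": [
    {"x":-7,"y":-3,"z":2,"spin":0,"fingers":1},
    {"x":-13,"y":-3,"z":4,"spin":0,"fingers":1},
    {"x":-20,"y":-3,"z":7,"spin":0,"fingers":1},
    {"x":-26,"y":-3,"z":10,"spin":0,"fingers":1},
    {"x":-33,"y":-3,"z":13,"spin":0,"fingers":1},
    {"x":-38,"y":-3,"z":15,"spin":0,"fingers":1},
    {"x":-25,"y":-3,"z":-10,"spin":0,"fingers":1},
    {"x":-35,"y":-3,"z":-25,"spin":0,"fingers":1}
  ]
}}

```text
clock: 12.75
eef_pos: [0.5179, -0.0133, 0.2679]
tool_rot: [0.484, 0.875, -0.002, -0.001]
ft_force: [-0.2, -0.2, 0.4]
grip_width: -0.0
grasp_force: 0.0
```

```bash
python3 g.py; python3 shoe.py
```

```text
t 12.75 tcp cradle [ -9.9   2.3 267.9] F cradle [-0.07  0.32  0.41] w -0.0 gf 0.0
spin needed 0.02
[([330, 209, 8, 6, 14], [332.4, 211.9])]
-0.2 [325.7 240.6] 0.0 [329.5 237.1] 0.2 [332.4 232.6] 0.4 [334.4 227.2] 0.6 [335.1 221.2] 0.8 [334.7 214.7] 1.0 [333.1 208.1] 1.2 [330.3 201.8] 1.4 [326.5 195.9] 1.6 [321.9 190.7] 1.8 [316.6 186.6]
```

Emit:
{"api": "jog_arm", "payload": {
  "motion": [
    {"x":-32,"y":0,"z":0,"spin":0,"fingers":1},
    {"x":-33,"y":1,"z":28,"spin":0,"fingers":1},
    {"x":-42,"y":2,"z":44,"spin":0,"fingers":1},
    {"x":-53,"y":2,"z":55,"spin":0,"fingers":1},
    {"x":-62,"y":2,"z":67,"spin":0,"fingers":1},
    {"x":-70,"y":2,"z":80,"spin":0,"fingers":1},
    {"x":-76,"y":2,"z":93,"spin":0,"fingers":1},
    {"x":-80,"y":2,"z":104,"spin":0,"fingers":1}
  ]
}}

```text
clock: 13.8
eef_pos: [0.5669, -0.0883, 0.1675]
tool_rot: [0.487, 0.873, -0.006, 0.009]
ft_force: [3.6, -20.0, 13.1]
grip_width: 0.0
grasp_force: 11.1
```

```bash
python3 g.py; python3 shoe.py
```

```text
t 13.8 tcp cradle [-99.5   0.6 167.5] F cradle [-18.82   7.57  13.08] w 0.0 gf 11.12174391746521
spin needed -0.34
[]
-0.2 [325.7 240.6] 0.0 [329.5 237.1] 0.2 [332.4 232.6] 0.4 [334.4 227.2] 0.6 [335.1 221.2] 0.8 [334.7 214.7] 1.0 [333.1 208.1] 1.2 [330.3 201.8] 1.4 [326.5 195.9] 1.6 [321.9 190.7] 1.8 [316.6 186.6]
```

The side force says the fingertips have slipped to the front of the knob. I'll lift off and measure the lever again.

Emit:
{"api": "jog_arm", "payload": {
  "motion": [
    {"x":-8,"y":0,"z":-8,"spin":0,"fingers":1},
    {"x":-12,"y":0,"z":-40,"spin":0,"fingers":1},
    {"x":-12,"y":0,"z":-90,"spin":0,"fingers":1},
    {"x":-12,"y":-50,"z":-110,"spin":0,"fingers":1},
    {"x":-12,"y":-100,"z":-110,"spin":0,"fingers":1},
    {"x":-12,"y":-130,"z":-110,"spin":0,"fingers":1}
  ]
}}

```text
clock: 14.6
eef_pos: [0.4568, -0.1592, 0.2736]
tool_rot: [0.485, 0.875, -0.001, -0.001]
ft_force: [-0.6, -0.9, 0.3]
grip_width: 0.0001
grasp_force: 0.0
```

```bash
python3 g.py; python3 shoe.py; python3 - <<'E'
from fit import *
# knob from top view: dark blob closest to predicted arc
c=snap('top','t7.png'); s=snap('side','s7.png')
for th in np.arange(0,1.7,.2):
    k=[.055-.15*np.cos(th),0,.102+.15*np.sin(th)]; print(round(th,1),pj(c,W(q,k)).round(1)[0],pj(s,W(q,k)).round(1)[0])
for im in(c,s):
    g=im['pixels'].max(2)
    for th in np.arange(0,1.7,.1):
        k=[.055-.15*np.cos(th),0,.102+.15*np.sin(th)]; u,v=pj(im,W(q,k))[0].round().astype(int); print(round(th,1),int(g[v-3:v+4,u-3:u+4].mean()),end='; ')
    print()
E
```

```text
t 14.6 tcp cradle [-101.2  131.6  273.6] F cradle [-0.46  1.01  0.25] w 0.0001 gf 0.0
spin needed -0.06
[]
-0.2 [325.7 240.6] 0.0 [329.5 237.1] 0.2 [332.4 232.6] 0.4 [334.4 227.2] 0.6 [335.1 221.2] 0.8 [334.7 214.7] 1.0 [333.1 208.1] 1.2 [330.3 201.8] 1.4 [326.5 195.9] 1.6 [321.9 190.7] 1.8 [316.6 186.6] 0.0 [358.5 136.7] [376.4 233.7]
0.2 [360.  131.8] [376.3 218.2]
0.4 [358.9 129.1] [372.9 202. ]
0.6 [354.8 128.8] [366.5 186.1]
0.8 [347.8 131.2] [357.3 171.5]
1.0 [337.9 136.5] [345.9 158.9]
1.2 [325.4 144.6] [333. 149.]
1.4 [311.  155.3] [319.2 142.2]
1.6 [295.3 167.8] [305.5 138.8]
0.0 70; 0.1 61; 0.2 62; 0.3 65; 0.4 65; 0.5 63; 0.6 62; 0.7 72; 0.8 83; 0.9 95; 1.0 105; 1.1 100; 1.2 100; 1.3 100; 1.4 133; 1.5 149; 1.6 128; 
0.0 240; 0.1 230; 0.2 242; 0.3 141; 0.4 91; 0.5 208; 0.6 187; 0.7 171; 0.8 177; 0.9 181; 1.0 145; 1.1 125; 1.2 166; 1.3 164; 1.4 162; 1.5 158; 1.6 147;
```

```bash
python3 - <<'E'
from fit import *
s=cv2.imread('pics/s7.png'); c=np.load('pics/s7.png.npz'); o=readout.get_obs(); print('tcp px',pj(c,o['eef_pos']).round(0))
h=cv2.cvtColor(s,cv2.COLOR_BGR2HSV)
m=((h[...,0]<=15)&(h[...,1]>130)&(h[...,2]>60)).astype(np.uint8)
n,l,st,ce=cv2.connectedComponentsWithStats(m)
print([(st[i].tolist(),ce[i].round(1).tolist()) for i in range(1,n) if st[i,4]>4 and 280<ce[i,0]<400 and 130<ce[i,1]<300])
g=s.max(2); print('dark map rows 190..240, cols 340..396')
for v in range(188,242,3): print(v,' '.join('%3d'%x for x in g[v,300:396:4]))
E
```

```text
tcp px [[351. 158.]]
[([286, 136, 9, 6, 47], [289.9, 138.8]), ([329, 226, 11, 7, 39], [332.9, 229.1])]
dark map rows 190..240, cols 340..396
188 231 250 243 241 198 166 163 161 236 225 157 160 161 160 220 248 251 198 168 169 174 187 193 190
191 249 237 223 238 235 213 244 230 225 249 234 158 156 179 247 246 249 252 166 160 253 244 190 189
194 244 248 229 226 250 176 237 253 248 248 237 252 239 225 248 248 247 249 167 249 250 253 247 247
197 249 247 205 240 252 253 227 225 247 247 189 251 242 223 235 250 252 214 131 241 250 253 248 253
200 234 253 192 249 252 253 177 230 247 250 251 226 225 247 198 225 247  81  86  91 248 250 249 250
203 226 248 245 235 246 244 130 197 250 250 253 250 225 171 140  99 105  84  92  99 238 243 240 252
206 230 156  99 109 250 254 185 191 107 172  99 102 101 102 101 104 123  85  92  94 229 241 215 243
209 249 110 117  95  95  97  94 117  98  99 100 101 102 102 103 103 249  90  94  97 239 206 215 244
212 144 153 101  95  96  97  94 116  99  99  92 225 212 254 245 253 253 191 188 231 229 240 244 247
215 188 127 119  95  94 232 118 114 109 251 253 242 229 253 246 253 250 225 240 209 243 250 240 190
218 181 133 106 113 113 224 238 174 174 242 196 246 193 247 252 247 243 247 234 245 244 230 225 197
221 155 127 120 114 116 235 232 235 201 248 233 248 202 246 240 249 251 243 246 243 248 244 201 193
224 126 127 120 116 117 240 243 252 231 239 242 251 243 236 248 251 252 233 236 224 241 244 226 193
227 127 129 118 116 116 236 232 246 251 253 222 221 229 241 248 249 250 241 227 220 242 229 247 206
230 127 129 117 115 110 225 236 188 251 247 186 234 198 241 245 249 246 237 236 243 233 243 244 219
233 127 129 114 122 110 201 240 250 210 171 183 245 174 237 246 249 229 229 244 244 234 241 198 202
236 125 129 127 128 110 189 161 165 237 244 180 249 244 208 247 250 215 228 244 240 212 238 194 240
239 126 129 128 126 189 168 226 237 244 246 245 243 240 183 198 219 199 235 243 247 206 190 184 232
```

The lever is at about 0.37 rad, with the knob at pixel (373,204), so it stayed put. I'll come back over its top, 3 mm towards the hinge, and push down in small steps.

Emit:
{"api": "jog_arm", "payload": {
  "motion": [
    {"x":5,"y":50,"z":0,"spin":0,"fingers":1},
    {"x":19,"y":100,"z":0,"spin":0,"fingers":1},
    {"x":19,"y":132,"z":30,"spin":0,"fingers":1},
    {"x":19,"y":132,"z":70,"spin":0,"fingers":1},
    {"x":19,"y":132,"z":93,"spin":0,"fingers":1},
    {"x":19,"y":132,"z":98,"spin":0,"fingers":1},
    {"x":19,"y":132,"z":98,"spin":0,"fingers":1}
  ]
}}

```text
clock: 15.62
eef_pos: [0.5616, -0.0718, 0.1761]
tool_rot: [0.484, 0.875, -0.0, -0.0]
ft_force: [-0.1, 0.0, 1.0]
grip_width: 0.0003
grasp_force: 0.0
```

```bash
python3 g.py
```

```text
t 15.62 tcp cradle [-82.7  -3.6 176.1] F cradle [0.07 0.09 1.  ] w 0.0003 gf 0.0
spin needed 0.03
```

Emit:
{"api": "jog_arm", "payload": {
  "motion": [
    {"x":0,"y":-3,"z":3,"spin":0,"fingers":1},
    {"x":0,"y":-3,"z":6,"spin":0,"fingers":1},
    {"x":-1,"y":-3,"z":9,"spin":0,"fingers":1},
    {"x":-2,"y":-3,"z":12,"spin":0,"fingers":1}
  ]
}}

```text
clock: 16.12
eef_pos: [0.5604, -0.076, 0.1654]
tool_rot: [0.484, 0.875, 0.0, 0.001]
ft_force: [-0.0, -0.9, 5.4]
grip_width: 0.0003
grasp_force: 2.6
```

Emit:
{"api": "jog_arm", "payload": {
  "motion": [
    {"x":-1,"y":0,"z":3,"spin":0,"fingers":1},
    {"x":-2,"y":0,"z":6,"spin":0,"fingers":1},
    {"x":-2.5,"y":0,"z":9,"spin":0,"fingers":1},
    {"x":-3,"y":0,"z":11,"spin":0,"fingers":1}
  ]
}}

```text
clock: 16.62
eef_pos: [0.5627, -0.0796, 0.1545]
tool_rot: [0.485, 0.875, -0.001, 0.002]
ft_force: [-0.0, -3.9, 5.9]
grip_width: -0.0003
grasp_force: 2.9
```

```bash
python3 g.py
```

```text
t 16.62 tcp cradle [-89.9  -0.4 154.5] F cradle [-3.27  2.09  5.91] w -0.0003 gf 2.9263054579496384
spin needed -0.07
```

Emit:
{"api": "jog_arm", "payload": {
  "motion": [
    {"x":1,"y":0,"z":2.5,"spin":0,"fingers":1},
    {"x":1,"y":0,"z":5,"spin":0,"fingers":1},
    {"x":0,"y":0,"z":7.5,"spin":0,"fingers":1},
    {"x":0,"y":0,"z":10,"spin":0,"fingers":1}
  ]
}}

```text
clock: 17.12
eef_pos: [0.5635, -0.0801, 0.1449]
tool_rot: [0.485, 0.875, -0.0, 0.003]
ft_force: [1.1, -4.8, 6.0]
grip_width: -0.0
grasp_force: 2.9
```

Emit:
{"api": "jog_arm", "payload": {
  "motion": [
    {"x":0,"y":0,"z":1.5,"spin":0,"fingers":1},
    {"x":0,"y":0,"z":3,"spin":0,"fingers":1}
  ]
}}

```text
clock: 17.38
eef_pos: [0.5637, -0.0801, 0.142]
tool_rot: [0.485, 0.875, -0.0, 0.004]
ft_force: [2.3, -4.1, 5.7]
grip_width: -0.0001
grasp_force: 2.9
```

Emit:
{"api": "jog_arm", "payload": {
  "motion": [
    {"x":0,"y":0,"z":1,"spin":0,"fingers":1},
    {"x":0,"y":0,"z":2,"spin":0,"fingers":1}
  ]
}}

```text
clock: 17.62
eef_pos: [0.5636, -0.0799, 0.14]
tool_rot: [0.485, 0.875, -0.0, 0.003]
ft_force: [1.6, -4.1, 6.1]
grip_width: 0.0002
grasp_force: 2.9
```

Emit:
{"api": "jog_arm", "payload": {
  "motion": [
    {"x":0,"y":0,"z":1,"spin":0,"fingers":1},
    {"x":0,"y":0,"z":2,"spin":0,"fingers":1}
  ]
}}

```text
clock: 17.88
eef_pos: [0.5637, -0.08, 0.138]
tool_rot: [0.485, 0.875, -0.0, 0.003]
ft_force: [1.5, -4.7, 6.5]
grip_width: -0.0002
grasp_force: 2.8
```

```bash
python3 g.py
```

```text
t 17.88 tcp cradle [-90.8  -1.1 138. ] F cradle [-4.79  1.27  6.49] w -0.0002 gf 2.8111013397574425
spin needed -0.08
```

Emit:
{"api": "jog_arm", "payload": {
  "motion": [
    {"x":0,"y":-1,"z":-5,"spin":0,"fingers":1},
    {"x":3,"y":-1,"z":-5,"spin":0,"fingers":1},
    {"x":3,"y":-1,"z":-3,"spin":0,"fingers":1},
    {"x":3,"y":-1,"z":0,"spin":0,"fingers":1},
    {"x":3,"y":-1,"z":1,"spin":0,"fingers":1}
  ]
}}

```text
clock: 18.5
eef_pos: [0.5589, -0.076, 0.1354]
tool_rot: [0.484, 0.875, -0.0, 0.0]
ft_force: [-1.2, -1.3, 3.6]
grip_width: -0.0004
grasp_force: 2.2
```

```bash
python3 g.py;python3 shoe.py
```

```text
t 18.5 tcp cradle [-84.8   0.8 135.4] F cradle [-0.43  1.74  3.56] w -0.0004 gf 2.2168872971087694
spin needed 0.0
[([327, 233, 6, 5, 15], [329.1, 234.7])]
-0.2 [325.7 240.6] 0.0 [329.5 237.1] 0.2 [332.4 232.6] 0.4 [334.4 227.2] 0.6 [335.1 221.2] 0.8 [334.7 214.7] 1.0 [333.1 208.1] 1.2 [330.3 201.8] 1.4 [326.5 195.9] 1.6 [321.9 190.7] 1.8 [316.6 186.6]
```

Emit:
{"api": "jog_arm", "payload": {
  "motion": [
    {"x":0,"y":0,"z":1,"spin":0,"fingers":1},
    {"x":0,"y":0,"z":2,"spin":0,"fingers":1}
  ]
}}

```text
clock: 18.8
eef_pos: [0.5591, -0.0763, 0.1335]
tool_rot: [0.484, 0.875, -0.0, 0.0]
ft_force: [-0.5, -1.3, 4.5]
grip_width: 0.0002
grasp_force: 2.3
```

Emit:
{"api": "jog_arm", "payload": {
  "motion": [
    {"x":0,"y":0,"z":1,"spin":0,"fingers":1},
    {"x":0,"y":0,"z":2,"spin":0,"fingers":1}
  ]
}}

```text
clock: 19.05
eef_pos: [0.5593, -0.0765, 0.1315]
tool_rot: [0.485, 0.875, -0.0, 0.001]
ft_force: [-0.8, -3.3, 4.9]
grip_width: -0.0001
grasp_force: 2.5
```

Emit:
{"api": "jog_arm", "payload": {
  "motion": [
    {"x":-2,"y":0,"z":1,"spin":0,"fingers":1},
    {"x":-3,"y":0,"z":2,"spin":0,"fingers":1}
  ]
}}

```text
clock: 19.3
eef_pos: [0.5598, -0.0775, 0.1287]
tool_rot: [0.484, 0.875, 0.001, -0.001]
ft_force: [-2.2, 1.5, 3.9]
grip_width: -0.0002
grasp_force: 2.0
```

Emit:
{"api": "jog_arm", "payload": {
  "motion": [
    {"x":0,"y":0,"z":1,"spin":0,"fingers":1},
    {"x":0,"y":0,"z":2,"spin":0,"fingers":1}
  ]
}}

```text
clock: 19.55
eef_pos: [0.5601, -0.0779, 0.1269]
tool_rot: [0.484, 0.875, 0.0, -0.001]
ft_force: [-2.2, 1.1, 4.2]
grip_width: 0.0001
grasp_force: 2.0
```

Emit:
{"api": "jog_arm", "payload": {
  "motion": [
    {"x":0,"y":0,"z":1,"spin":0,"fingers":1},
    {"x":0,"y":0,"z":2,"spin":0,"fingers":1}
  ]
}}

```text
clock: 19.8
eef_pos: [0.5604, -0.0783, 0.1253]
tool_rot: [0.484, 0.875, 0.0, -0.0]
ft_force: [-2.5, 2.7, 5.2]
grip_width: 0.0001
grasp_force: 2.4
```

Emit:
{"api": "jog_arm", "payload": {
  "motion": [
    {"x":0,"y":0,"z":1,"spin":0,"fingers":1},
    {"x":0,"y":0,"z":2,"spin":0,"fingers":1}
  ]
}}

```text
clock: 20.05
eef_pos: [0.5605, -0.0785, 0.1235]
tool_rot: [0.484, 0.875, 0.0, 0.0]
ft_force: [-3.1, 1.6, 5.7]
grip_width: -0.0001
grasp_force: 3.0
```

Emit:
{"api": "jog_arm", "payload": {
  "motion": [
    {"x":0,"y":0,"z":0.7,"spin":0,"fingers":1},
    {"x":0,"y":0,"z":1.4,"spin":0,"fingers":1}
  ]
}}

```text
clock: 20.3
eef_pos: [0.5606, -0.0786, 0.1223]
tool_rot: [0.484, 0.875, 0.0, 0.0]
ft_force: [-3.0, 1.7, 5.7]
grip_width: -0.0
grasp_force: 3.4
```

```bash
python3 g.py;python3 shoe.py|head -1; python3 -c "
from workcell import readout,camera
import numpy as np
for i in range(6):
    camera('top'); print(readout.get_obs()['ft_force'].round(2),readout.get_obs()['eef_pos'].round(4))"
```

```text
t 20.3 tcp cradle [-87.9   0.8 122.3] F cradle [3.01 1.65 5.73] w -0.0 gf 3.367364499717951
spin needed -0.01
[([325, 235, 5, 4, 12], [327.1, 236.3])]
[-3.72  1.78  5.15] [ 0.5606 -0.0786  0.1223]
[-3.03  2.16  6.2 ] [ 0.5606 -0.0786  0.1223]
[-2.56  2.56  5.62] [ 0.5606 -0.0786  0.1223]
[-3.48  2.6   6.21] [ 0.5606 -0.0786  0.1223]
[-3.06  2.96  5.12] [ 0.5606 -0.0786  0.1223]
[-2.56  2.2   5.51] [ 0.5606 -0.0786  0.1223]
```

Emit:
{"api": "jog_arm", "payload": {
  "motion": [
    {"x":0,"y":0,"z":0.8,"spin":0,"fingers":1},
    {"x":0,"y":0,"z":1.5,"spin":0,"fingers":1}
  ]
}}

```text
clock: 20.9
eef_pos: [0.5607, -0.0787, 0.121]
tool_rot: [0.484, 0.875, 0.0, 0.001]
ft_force: [-3.5, 2.7, 7.9]
grip_width: 0.0002
grasp_force: 3.8
```

```bash
cat > f.py <<'E'
from workcell import readout,camera
import numpy as np
a=[]
for i in range(6): camera('top'); o=readout.get_obs(); a.append(np.r_[o['ft_force'],o['grasp_force'],o['eef_pos']*1e3])
print(np.mean(a,0).round(2))
E
python3 f.py
```

```text
[ -3.07   1.76   6.44   3.46 560.74 -78.71 121.02]
```

Emit:
{"api": "jog_arm", "payload": {
  "motion": [
    {"x":0,"y":0,"z":0.8,"spin":0,"fingers":1},
    {"x":0,"y":0,"z":1.5,"spin":0,"fingers":1}
  ]
}}

```text
clock: 21.45
eef_pos: [0.5608, -0.0788, 0.1198]
tool_rot: [0.484, 0.875, 0.0, 0.001]
ft_force: [-3.4, 0.6, 8.0]
grip_width: -0.0001
grasp_force: 4.3
```

```bash
python3 f.py
```

```text
[ -3.26   2.22   7.91   3.89 560.82 -78.82 119.72]
```

Two estimates agree at about 10–12 N on the tube: 6.9 mm of knob travel past contact, and a force rise of 4 N. I'll let go and move clear.

Emit:
{"api": "jog_arm", "payload": {
  "motion": [
    {"x":0,"y":0,"z":-3,"spin":0,"fingers":1},
    {"x":0,"y":0,"z":-10,"spin":0,"fingers":1},
    {"x":0,"y":0,"z":-50,"spin":0,"fingers":1},
    {"x":0,"y":0,"z":-100,"spin":0,"fingers":1},
    {"x":0,"y":-50,"z":-150,"spin":0,"fingers":1},
    {"x":60,"y":-110,"z":-190,"spin":0,"fingers":1},
    {"x":120,"y":-120,"z":-190,"spin":0,"fingers":1},
    {"x":170,"y":-130,"z":-190,"spin":0,"fingers":1}
  ]
}}

```text
clock: 22.75
eef_pos: [0.3714, -0.0146, 0.309]
tool_rot: [0.486, 0.874, 0.001, 0.002]
ft_force: [0.8, 2.2, 0.9]
grip_width: 0.0003
grasp_force: 0.0
```

```bash
python3 f.py; python3 shoe.py|head -1; python3 - <<'E'
from fit import *
s=snap('side','s9.png'); g=s['pixels'].max(2).astype(float)
# knob: template of dark disc along predicted arc
for th in np.arange(-.1,.45,.05):
    k=[.055-.15*np.cos(th),0,.102+.15*np.sin(th)]; u,v=pj(s,W(q,k))[0].round().astype(int); print(round(th,2),int(g[v-4:v+5,u-4:u+5].mean()),end='; ')
h=cv2.cvtColor(s['pixels'],cv2.COLOR_RGB2HSV); m=((h[...,0]>=16)&(h[...,0]<=25)&(h[...,1]>170)&(h[...,2]>90)).astype(np.uint8);m[:190]=0;m[300:]=0;m[:,:290]=0;m[:,420:]=0
n,l,st,ce=cv2.connectedComponentsWithStats(m);i=1+np.argmax(st[1:,4]);print(st[i],ce[i])
h=cv2.cvtColor(cv2.imread('pics/s6.png'),cv2.COLOR_BGR2HSV); m=((h[...,0]>=16)&(h[...,0]<=25)&(h[...,1]>170)&(h[...,2]>90)).astype(np.uint8);m[:190]=0;m[300:]=0;m[:,:290]=0;m[:,420:]=0
n,l,st,ce=cv2.connectedComponentsWithStats(m);i=1+np.argmax(st[1:,4]);print('before',st[i],ce[i])
E
```

```text
[-1.0600e+00  5.4000e-01 -1.4000e-01  0.0000e+00  3.7056e+02 -1.3550e+01
  3.0870e+02]
[]
-0.1 202; -0.05 155; 0.0 130; 0.05 131; 0.1 164; 0.15 213; 0.2 238; 0.25 232; 0.3 228; 0.35 229; 0.4 227; [308 257   8   7  23] [311.52173913 260.        ]
before [311 260   3   2   3] [312.         260.33333333]
```

The knob sits at about 0.025 rad, where it was pressed to, so the lever holds. As a last check I'll compare the tube's end before and after clamping.

```bash
python3 - <<'E'
from fit import *
a=cv2.imread('pics/s6.png');b=cv2.imread('pics/s9.png')
# near-end ring patch: track by template
u,v=pj(np.load('pics/s9.png.npz'),W(q,[0,.05,.046]))[0].round().astype(int);print(u,v)
t=a[v-9:v+12,u-10:u+11]; r=cv2.matchTemplate(b[v-20:v+23,u-21:u+22],t,cv2.TM_CCOEFF_NORMED);_,mx,_,loc=cv2.minMaxLoc(r);print(mx,loc,'(no shift = (11,11))')
E
```

```text
315 257
0.9981738924980164 (11, 11) (no shift = (11,11))
```

```bash
python3 -c "
from workcell import bot
print(bot.job_done())"
```

```text
the job is handed in; nothing more can be done
None
```

The job is handed in: the tube lies home against the stop in the vee, and the released lever holds it with an estimated 10–12 N. That force comes from knob travel and wrist force, since the shoe's force can't be read directly. The bystanders weren't re-measured, but no move went near them.

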